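Load a test plug to the mark on a spring gauge

ROBOT

A 6-joint arm with a two-finger parallel gripper is mounted at the origin on the work surface. World frame = base frame: x ahead of the robot, y to its left, z up, the work surface at z = 0. Lengths are in mm, angles in degrees, forces in N, time in s.
With the tool pointing down it reaches from about 300 to 850 mm from the base axis. Payload 4.2 kg.
Tool frame: the origin (TCP) lies at the very end of the fingers, on their centre line; the grasp point (between the pads) lies 19 mm behind it; z points along the fingers, y is the line along which they close (so a half turn about z gives the same grasp; the last joint's range is limited). The gripper opens to 91 mm and grips with 3 to 60 N. Pads are 32 mm wide; open, the fingers measure 118 mm over their backs; the gripper's body (76 mm by 178 mm) begins 60 mm behind the grasp point.
Start: joints at [-1.146, 18.312, 89.639, -0, 72.044, -1.146], TCP at [575.016, 0, 213.976] pointing down, gripper open.
Joint ranges: [-177.97, 177.97], [-48.28, 115.42], [12.27, 149.76], [-77.06, 257.06], [2.81, 150.46], [-146.56, 146.56]. Speed limits (degrees/s): [147.25, 147.25, 180, 180, 180, 180].

INTERFACE

Orientations are given as [roll, pitch, yaw] about the fixed x, y, z axes, in that order (R = Rz(yaw) Ry(pitch) Rx(roll)).
In Python, from workcell import * gives the robot as it stands.
- The arm moves only by the tool move_arm, never from a script. Its argument "motion" is a list of rows, each a list of 3 entries, a list of its own where there are three numbers: the finger opening in mm, from 0 to 91.2, then the shift along the world's x, y, z in units of 25 mm (1.0 is 25 mm), then the turn, a rotation vector about the world's x, y, z in units of 4 degrees (1.0 is 4 degrees). In form: [[grip, [x, y, z], [ax, ay, az]], ...]. A call has 1 to 20 rows; each row shifts and turns the commanded pose from where the row before left it; what a row does not reach is not made up. A row lasts 1/12 s, in which the tool goes at most 41.7 mm and 7.16 degrees, less where a joint would pass 70% of its speed; a pose out of reach is approached as far as the arm can. A call with a number of a shift or a turn outside -1 to 1 is refused whole. A call with a gripper value outside its range is refused whole. The fingers move at their own pace and stop on an object; "grip_force" is the grip in N (left out, the last holds). Time passes only in rows, so rows that do not move let the fingers close. It gives the time, the measured TCP pose, the force, the opening and the grip force at its end, in the units of the state.
- state(): the state, without advancing time (a new reading comes with each control period).
- grab_frame(name): name is "scene" or "side" or "wrist"; returns the picture (400x640x3 uint8, blue, green, red); there is no depth.
- camera_info(name): a dict with "fx", "fy", "cx", "cy" (pixels), "rvec" (rotation vector, rad) and "tvec" (3), from world to camera coordinates, as OpenCV has them. Camera axes: x right, y down, z forward; pixel columns grow to the right and rows downward; lengths in mm; the calibration is good to about 2 mm. A picture is of the moment at which its call begins: read the wrist's pose just before it. camera_info takes no time and is no camera call; for the wrist camera it gives the pose at the moment of the call.
- job_done(): hands the job in; it is judged then, once.
The state is a dict: "time_s": time; "qpos": joint angles; "qvel": joint speeds; "effort": joint torques, N m; "ee_pos": TCP position; "ee_rot": TCP orientation; "force": force on the tool from outside, world axes, zero at the start; "torque": the same for the moment, N m; "gripper_width": finger opening in mm; "gripper_force": force on a finger pad.
Only numpy, scipy, OpenCV 4.12 (cv2) and the standard library are available. Lean on these libraries where they do the work, as an engineer would, in place of code of your own. Each camera call takes 0.05 s, during which the arm holds its last target. There are 200 camera calls.

TASK

Stand the orange test plug between the jaws of the blue spring gauge, fully down on the bed between the two steel guides, and let go of it. Then turn the red press-to-turn knob clockwise (it drives only while it is kept pressed down, with some 15 to 20 N) until the gauge needle settles on the green mark, never letting it reach the red overload line, and leave the gauge like that. Work gently: never press the plug or the knob on the gauge harder than 30 N, and leave the other plugs, the glassware, the wash bottle and the spatula where they are.

Things in the scene. Friction and masses are not known exactly. Their poses are not given: they have to be found in the camera images.
- plug_orange: orange plastic cylinder standing upright on the white tray, 30 mm diameter, 45 mm tall, about 60 g; origin at the centre of its underside, z up along it
- gauge: blue spring gauge fixed to the table. Origin on the table below the nest; its y axis runs along the pressing line towards the knob, x towards the dial. Bed plate x -90 to 180, y -175 to 135 mm, its top 20 mm above the table. On it: grey gearbox under the knob at y 70 to 130, 70 mm wide, top 60 mm high; spring block near y -135, top 58 mm; flat white dial at x 50 to 175, y about -165 to -35, 23 mm high
- nest (a point): where the plug has to stand: point on the bed, 20 mm above the table, midway between two steel guides that run along the gauge's y (y -50 to 25 mm). The guides' inner faces are 33 mm apart (16.5 mm each side in x); they are 10 mm high, 10 mm thick, square-edged. Axes as the gauge's. In y the plug stands anywhere in the gap between the two jaws, which push it along the guides
- sprung_face (a point): centre of the pressing face of the sprung aluminium jaw (26 mm wide, from 24 to 50 mm above the table); unloaded it is at y = -23 to -17 mm of the gauge, differing from start to start. The steel driven jaw of the same size faces it, its face at y = +25 mm minus 7 mm per rad of the clutch: a gap of 37 to 48 mm at the start
- knob_grip (a point): point on the vertical axis of the red knob, at y = +100 mm of the gauge, 100 mm above the table (knob up). The knob's bar is 56 mm long (this point's x axis, turning with the knob), 14 mm thick (its y axis), 78 to 110 mm above the table; it stands on a black flange 60 mm in diameter, top at 78 mm, on which fingertips can press. Its axle is rigid
- needle (a joint): black needle of the dial, 90 mm long, in rad from rest (0); grows anticlockwise seen from above by 0.0625 rad for each mm the sprung jaw is pushed back (spring 0.7 N per mm). Green mark at 0.50 (8 mm, 5.6 N on the plug; 0.4375 per rad of the clutch), red overload line at 0.70
- plug_grey: grey plug of the same size as the orange one, on the tray, to be left alone; origin at the centre of its underside
- plug_green: green plug of the same size, on the tray, to be left alone; origin at the centre of its underside
- tray: fixed white sample tray, 190 by 210 mm; plugs stand on its floor 6 mm above the table; its long edges have rims 12 mm high. Origin under its centre
- beaker_a: empty glass beaker, 70 mm diameter, 85 mm tall, to be left alone; origin at the centre of its underside
- beaker_b: empty glass beaker, 60 mm diameter, 70 mm tall, to be left alone; origin at the centre of its underside
- beaker_c: empty glass beaker, 70 mm diameter, 85 mm tall, to be left alone; origin at the centre of its underside
- wash_bottle: white bottle with red cap, 60 mm diameter, 160 mm tall, to be left alone; origin at the centre of its underside
- spatula: metal spatula lying on the table, 190 mm long, to be left alone
- knob: the red knob with its flange; origin on its axis at the flange's underside, 72 mm above the table. On a return spring: pressed down 2 to 6 mm (differs from start to start; 3 to 5 N) it lands on the steel clutch disc, a hard stop, so meet it slowly (10 mm/s). Only friction then drives the disc (about 0.012 N m per N of extra press). Let up, the knob spins idle; either way round is alike
- clutch: steel clutch disc 56 mm in diameter under the knob. Turned clockwise (from above) it closes the driven jaw 7 mm per rad: first taking up the free play round the plug, then pushing the plug against the sprung jaw. Turning it takes 0.06 N m, rising to 0.1 at the green mark (so some 8 N on it). It stays where it is left. Range 0 to 4.7 rad, starts at 0 to 0.6, when its x axis is turned that much clockwise from the gauge's x
Things that resemble listed ones, but are neither listed nor needed, are in the scene too. What is meant by the plug_orange is not yellow, and is the smaller of those in its own colour.

How it is judged (in metres and radians):
On the way:
1. the orange plug stands in the nest between the jaws, released, the spring not yet loaded (z of plug_orange in the frame of nest between -0.003 and 0.003 m and x of plug_orange in the frame of nest between -0.004 and 0.004 m and y of plug_orange in the frame of nest between -0.012 and 0.012 m and angle between plug_orange's own z axis and vertical below 0.1 rad and contact force between the fingers and plug_orange below 0.1 N and value of joint needle below 0.15 rad), for 0.2 s.
At the end, for the whole second after the job is handed in: the orange plug stands upright (within about 7 degrees) on the bed between the guides, clamped between the jaws, and the needle rests within 0.07 rad (7 mm at its tip) of the green mark (value of joint needle between 0.43 and 0.57 rad and velocity of joint needle between -0.1 and 0.1 rad/s and z of plug_orange in the frame of nest between -0.004 and 0.004 m and x of plug_orange in the frame of nest between -0.004 and 0.004 m and angle between plug_orange's own z axis and vertical below 0.12 rad); the robot touches nothing.
It fails at once if the needle reaches the red overload line (value of joint needle above 0.68 rad).
It fails at once if the knob is pressed on the clutch disc with more than 30 N (contact force between knob and clutch above 30 N).
It fails at once if the plug is pressed on the gauge with more than 30 N (contact force between plug_orange and gauge above 30 N).
It fails at once if another plug, a beaker, the bottle or the spatula is displaced by more than 30 mm (distance of any of plug_grey, plug_green, beaker_a, beaker_b, beaker_c, wash_bottle, spatula from where it was at the start of the episode above 0.03 m).
It also fails if it takes over 64 s, if anything falls off the work surface, if the arm or the gripper's body presses on something with over 40 N, if the wrist force passes 120 N, or if a joint passes its speed limit or range.

## Working session

There is one attempt and no reset: what is moved stays moved. The work goes in short steps, Python scripts to look and compute and a tool call to move; the robot and the scene stay as the last step left them, time stands still between calls to the robot, and variables do not carry over. Pictures are saved under pics/ and viewed, at most 10 in all, crops included, and the job is handed in when it is done.

Besides the shell and the picture viewer there is one more tool, called as name(argument=value, ...) on one line, values as JSON. move_arm: Moves the arm, as the interface text tells. Shifts and turns lie within -1 to 1; 1 stands for 25 mm of shift or 4 degrees of turn. Its arguments: {"type":"object","properties":{"motion":{"type":"array","items":{"type":"array"}},"grip_force":{"type":"number"}},"required":["motion"]}

```bash
mkdir -p pics
cat > h.py <<'E'
from workcell import *
import cv2, numpy as np
def cam(n):
    c=camera_info(n); K=np.array([[c['fx'],0,c['cx']],[0,c['fy'],c['cy']],[0,0,1.]])
    R=cv2.Rodrigues(np.array(c['rvec'],float))[0]; t=np.array(c['tvec'],float).ravel()
    return K,R,t
def ray(c,uv,z):
    K,R,t=c; o=-R.T@t; d=R.T@np.linalg.solve(K,[uv[0],uv[1],1.]); return o+d*(z-o[2])/d[2]
def proj(c,p):
    K,R,t=c; q=K@(R@np.array(p,float)+t); return q[:2]/q[2]
E
python3 - <<'E'
from h import *
for n in ("scene","side","wrist"):
    f=grab_frame(n); cv2.imwrite(f'pics/{n}0.png',f)
    K,R,t=cam(n); print(n,(-R.T@t).round(),R[2].round(2),K[0,0])
s=state();print(s['time_s'],s['force'],s['gripper_width'])
a=cv2.imread('pics/scene0.png');b=cv2.imread('pics/side0.png')
E
```

```text
scene [ 957.  613. 1250.] [-0.29 -0.42 -0.86] 474.07049329583936
side [  50. -679.  856.] [ 0.43  0.62 -0.66] 432.07242554758255
wrist [575.  67. 384.] [-0.   -0.24 -0.97] 316.532218191053
0.15 [0.21688215 0.00482022 0.76929966] 91.4128397243108
```

View pics/scene0.png

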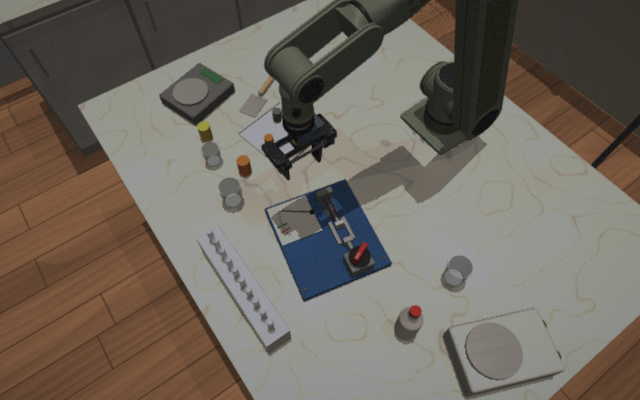

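View pics/side0.png

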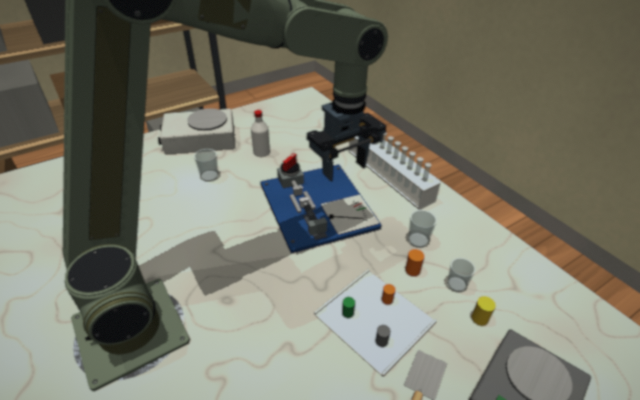

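Scene: orange candidates are the small one on the tray (scene 268,140; side 388,293), a larger orange cylinder off the tray (scene 244,166; side 414,262) and a yellow one (scene 205,131; side 484,310). I choose the one on the tray. The gauge's knob is at scene (360,252), its dial at (295,220).

Run:
```python
from h import *
C={n:cam(n) for n in("scene","side")}
for n in C:
    f=cv2.imread(f'pics/{n}0.png'); h=cv2.cvtColor(f,cv2.COLOR_BGR2HSV)
    m=cv2.inRange(h,(8,150,90),(18,255,255))  # orange
    for c in cv2.findContours(m,0,2)[0]:
        if cv2.contourArea(c)>40 :
            x,y,w,hh=cv2.boundingRect(c); M=cv2.moments(c); uv=(M['m10']/M['m00'],M['m01']/M['m00'])
            print(n,'orange',(x,y,w,hh),np.round(uv),cv2.contourArea(c),ray(C[n],uv,28).round(1))
    m=cv2.inRange(h,(100,120,40),(125,255,255)); m=cv2.morphologyEx(m,cv2.MORPH_CLOSE,np.ones((5,5)))
    c=max(cv2.findContours(m,0,2)[0],key=cv2.contourArea); hull=cv2.convexHull(c)[:,0]
    P=np.array([ray(C[n],p,20)[:2] for p in hull],np.float32)
    r=cv2.minAreaRect(P); print(n,'bed',r); 
    q=cv2.approxPolyDP(cv2.convexHull(c),8,True)[:,0]; print([ (tuple(p),ray(C[n],p,20)[:2].round()) for p in q])
    m=cv2.inRange(h,(0,150,90),(6,255,255))|cv2.inRange(h,(172,150,90),(180,255,255))
    for c in cv2.findContours(m,0,2)[0]:
        if cv2.contourArea(c)>40:
            M=cv2.moments(c); uv=(M['m10']/M['m00'],M['m01']/M['m00']); print(n,'red',np.round(uv),cv2.contourArea(c),ray(C[n],uv,100).round(1))
f=cv2.imread('pics/scene0.png')[90:300,180:400]; g=cv2.imread('pics/side0.png')[150:350,250:450]
cv2.imwrite('pics/crop1.png',np.hstack([cv2.resize(f,(400,400),interpolation=2),cv2.resize(g,(400,400),interpolation=2)]))
```

```text
scene orange (237, 156, 12, 10) [243. 161.] 82.5 [ 643.1 -233.    28. ]
scene bed ((582.4532470703125, 129.38743591308594), (306.71746826171875, 265.3471374511719), 77.79685974121094)
[((np.int32(344), np.int32(180)), array([424.,   8.])), ((np.int32(390), np.int32(263)), array([487., 303.])), ((np.int32(303), np.int32(299)), array([744., 248.])), ((np.int32(266), np.int32(211)), array([679., -40.]))]
scene red [415. 311.] 78.5 [548.8 457.4 100. ]
scene red [360. 251.] 81.0 [559.6 250.9 100. ]
side orange (383, 285, 12, 18) [388. 293.] 141.0 [ 533.8 -250.5   28. ]
side orange (406, 250, 18, 25) [414. 262.] 281.0 [ 653.2 -211.2   28. ]
side bed ((572.5314331054688, 115.18576049804688), (309.6889953613281, 262.0750732421875), 77.74566650390625)
[((np.int32(338), np.int32(166)), array([729., 234.])), ((np.int32(379), np.int32(227)), array([663., -59.])), ((np.int32(292), np.int32(251)), array([415.,  -7.])), ((np.int32(262), np.int32(182)), array([482., 291.]))]
```

View pics/crop1.png

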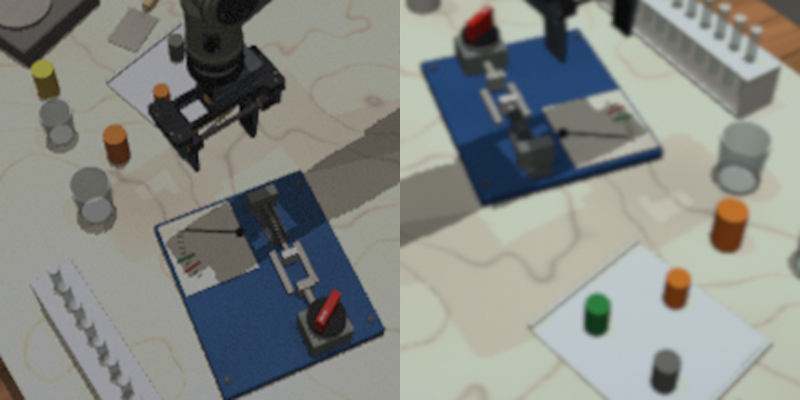

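View pics/wrist0.png

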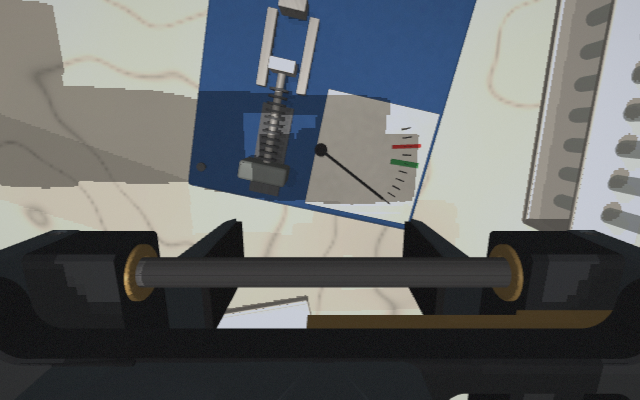

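move_arm(motion=[[60, [-0.1, -1, 0], [0, 0, -0.25]], [60, [-0.1, -1, 0], [0, 0, -0.25]], [60, [-0.1, -1, 0], [0, 0, -0.25]], [60, [-0.1, -1, 0], [0, 0, -0.25]], [60, [-0.1, -1, 0], [0, 0, -0.25]], [60, [-0.1, -1, 0], [0, 0, -0.25]], [60, [-0.1, -1, 0], [0, 0, -0.25]], [60, [-0.1, -1, 0], [0, 0, -0.25]], [60, [-0.1, -1, 0], [0, 0, -0.25]], [60, [-0.1, -1, 0], [0, 0, -0.25]], [60, [-0.1, -1, 0], [0, 0, -0.25]], [60, [-0.3, -0.4, 0], [0, 0, -0.3]], [60, [0, 0, 0], [0, 0, 0]], [60, [0, 0, 0], [0, 0, 0]]])

```text
time_s: 1.32
ee_pos: [539.5, -284.6, 213.7]
ee_rot: [-180.0, -0.1, 77.7]
force: [-0.6, 1.1, -0.0]
gripper_width: 59.8
gripper_force: 0.0
```

Run:
```python
from h import *
s=state();print(s['time_s'],s['ee_pos'],s['ee_rot'],s['force'])
C={n:cam(n) for n in("wrist","scene")}
for n in C:
    f=grab_frame(n); cv2.imwrite(f'pics/{n}1.png',f); h=cv2.cvtColor(f,cv2.COLOR_BGR2HSV)
    for nm,lo,hi in(('orange',(7,140,60),(18,255,255)),('green',(50,100,30),(80,255,255))):
        m=cv2.inRange(h,lo,hi)
        for c in cv2.findContours(m,0,2)[0]:
            if cv2.contourArea(c)>60:
                e=cv2.minAreaRect(c); M=cv2.moments(c); uv=(M['m10']/M['m00'],M['m01']/M['m00'])
                print(n,nm,np.round(uv),cv2.boundingRect(c),cv2.contourArea(c),ray(C[n],uv,28).round(1))
```

```text
1.3167 [ 539.47376687 -284.60163283  213.6740261 ] [-1.79952929e+02 -6.69683977e-02  7.77466860e+01] [-0.5782175   1.10371011 -0.0476061 ]
wrist orange [311. 162.] (297, 147, 27, 30) 585.0 [ 532.1 -252.5   28. ]
wrist orange [413. 101.] (387, 79, 53, 43) 1692.5 [ 654.  -212.9   28. ]
wrist green [218. 161.] (200, 148, 37, 29) 781.0 [ 430.4 -230.3   28. ]
scene orange [244. 165.] (237, 156, 14, 20) 188.5 [ 649.5 -214.7   28. ]
scene orange [269. 141.] (265, 134, 9, 14) 82.5 [ 532.9 -251.2   28. ]
scene green [298. 131.] (295, 124, 7, 14) 70.0 [ 432.7 -230.    28. ]
scene green [211.  75.] (201, 69, 20, 14) 78.5 [ 544.  -618.5   28. ]
```

View pics/wrist1.png

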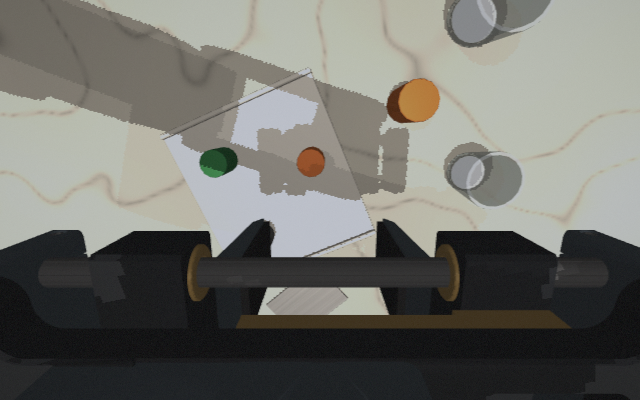

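The small orange plug is on the tray at wrist (311,162), with green at (218,161), grey peeking at (270,232) and the larger orange at (413,101) off the tray. Three views agree on about (532.5, -252) and a 30 mm width. I grasp it now.

move_arm(motion=[[60, [-0.14, 0.66, -0.9], [0, 0, 0]], [60, [-0.14, 0.66, -1], [0, 0, 0]], [60, [0, 0, -1], [0, 0, 0]], [60, [0, 0, -1], [0, 0, 0]], [60, [0, 0, -1], [0, 0, 0]], [60, [0, 0, -1], [0, 0, 0]], [60, [0, 0, -1], [0, 0, 0]], [60, [0, 0, -0.5], [0, 0, 0]], [60, [0, 0, -0.25], [0, 0, 0]], [60, [0, 0, 0], [0, 0, 0]], [60, [0, 0, 0], [0, 0, 0]], [22, [0, 0, 0], [0, 0, 0]], [22, [0, 0, 0], [0, 0, 0]], [22, [0, 0, 0], [0, 0, 0]], [22, [0, 0, 0], [0, 0, 0]], [22, [0, 0, 0], [0, 0, 0]], [22, [0, 0, 0], [0, 0, 0]], [22, [0, 0, 0], [0, 0, 0]]], grip_force=12)

```text
time_s: 2.92
ee_pos: [533.2, -252.1, 23.2]
ee_rot: [180.0, 0.0, 77.8]
force: [-0.7, 0.6, 3.6]
gripper_width: 29.6
gripper_force: 12.0
```

move_arm(motion=[[22, [0, 0, 0.3], [0, 0, 0]], [22, [0, 0, 0.7], [0, 0, 0]], [22, [0, 0, 1], [0, 0, 0]], [22, [0, 0, 1], [0, 0, 0]], [22, [0, 0.5, 1], [0, 0, 0]], [22, [0, 1, 1], [0, 0, 0]], [22, [0, 1, 0], [0, 0, 0]], [22, [0, 1, 0], [0, 0, 0]], [22, [0, 1, 0], [0, 0, 0]], [22, [0, 1, 0], [0, 0, 0]], [22, [0, 1, 0], [0, 0, 0]], [22, [0, 1, 0], [0, 0, 0]], [22, [0, 1, 0], [0, 0, 0]], [22, [0, 1, 0], [0, 0, 0]], [22, [0, 1, 0], [0, 0, 0]], [22, [0, 1, 0], [0, 0, 0]], [22, [0.1, 1, 0], [0, 0, 0]], [22, [0.1, 0.5, 0], [0, 0, 0]], [22, [0, 0, 0], [0, 0, 0]], [22, [0, 0, 0], [0, 0, 0]]])

```text
time_s: 4.58
ee_pos: [538.0, 72.9, 147.7]
ee_rot: [180.0, 0.0, 77.9]
force: [-0.4, -1.3, -1.0]
gripper_width: 29.7
gripper_force: 12.0
```

Run:
```python
from h import *
s=state();print(s['time_s'],s['ee_pos'],s['ee_rot'],s['force'],s['gripper_width'])
f=grab_frame('wrist');cv2.imwrite('pics/wrist2.png',f);np.savez('c2.npz',*cam('wrist'))
cv2.imwrite('pics/w2b.png',cv2.resize(f[0:300,120:520],(800,600),interpolation=2))
```

```text
4.5833 [538.00982311  72.86717902 147.70314915] [1.79998779e+02 4.95542942e-02 7.78816265e+01] [-0.38245409 -1.26333275 -0.99464561] 29.73687707221406
```

View pics/w2b.png

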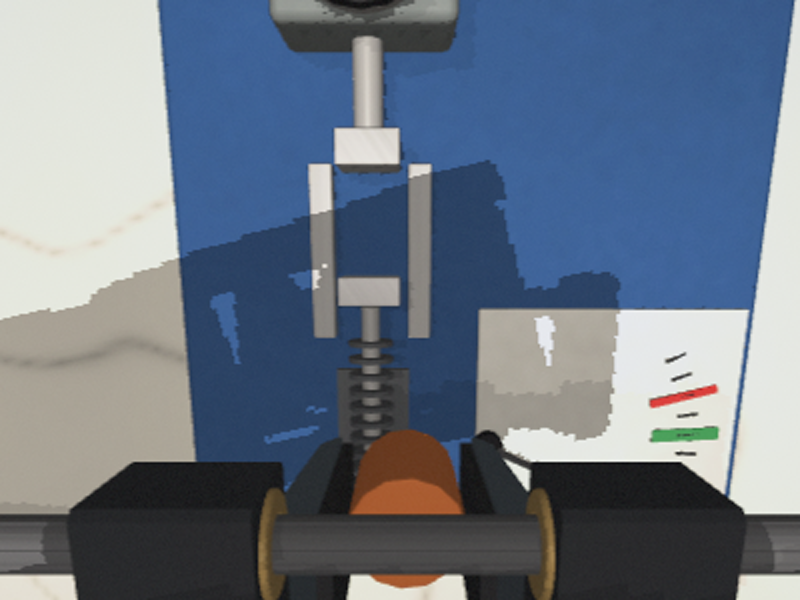

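Crop (2x, offset 120): guides' top faces run from (309–332,165) to (314–336,338) and from (409–431,164) to (409–430,338). The driven jaw's top edge is at row 164 and the sprung jaw's at row 277. The plug is held upright. I cast these points.

Run:
```python
from h import *
d=np.load('c2.npz');C=[d[k] for k in d.files]
P=lambda u,v,z: ray(C,(u/2+120-.25,v/2-.25),z)[:2]
li=[P(332,165,30),P(336,338,30)];ri=[P(409,164,30),P(409,338,30)]
lo=[P(309,165,30),P(314,338,30)];ro=[P(431,164,30),P(430,338,30)]
for a in(li,ri,lo,ro):
    v=a[0]-a[1];print(np.round(a,1),np.degrees(np.arctan2(v[1],v[0])).round(2),np.linalg.norm(v).round(1))
v=np.mean([a[0]-a[1] for a in(li,ri,lo,ro)],axis=0);y=v/np.linalg.norm(v);x=np.array([y[1],-y[0]])
mid=np.mean([li,ri,lo,ro],axis=(0,1)); nest=mid+12.5*y
print('yaw y',np.degrees(np.arctan2(y[1],y[0])),'nest',nest,'width',(np.mean(ri,0)-np.mean(li,0))@x)
fd=(P(335,164,50)+P(400,163,50))/2; fs=(P(339,277,50)+P(400,277,50))/2
for p in(fd,fs):print('jaw gauge xy',(p-nest)@x,(p-nest)@y)
c=nest+y*((fd-nest)@y+(fs-nest)@y)/2;print('target',c)
print('tcp gauge',(np.array(state()['ee_pos'][:2])-nest)@x, 'knob',nest+100*y)
# plug in hand: bottom silhouette check
```

```text
[[528.7 180.8]
 [512.8 108.5]] 77.63 74.1
[[560.9 174.3]
 [545.3 101.5]] 77.89 74.5
[[519.  182.9]
 [503.  110.6]] 77.48 74.1
[[570.1 172.3]
 [554.7  99.5]] 78.02 74.5
yaw y 77.75490915603474 nest [539.45802043 153.51141675] width 33.09326130740905
jaw gauge xy -0.0029672912113381873 22.412812497854343
jaw gauge xy 0.23783020721492895 -21.761464023117362
target [539.52709396 153.82968167]
tcp gauge 15.740764482507766 knob [560.66741456 251.236345  ]
```

Run:
```python
from h import *
d=np.load('c2.npz');C=[d[k] for k in d.files]
f=cv2.imread('pics/wrist2.png');h=cv2.cvtColor(f,cv2.COLOR_BGR2HSV);m=cv2.inRange(h,(5,120,40),(20,255,255))
for r in(217,219,222,226,230):
    c=np.flatnonzero(m[r]);print(r,c.min(),c.max())
y=np.array([np.cos(np.radians(77.75)),np.sin(np.radians(77.75))]);x=np.array([y[1],-y[0]])
t=np.array([538.01,72.87])
for z in(130.5,175.5):
    print(z,proj(C,[*t,z]),proj(C,[*(t+15*y),z]),proj(C,[*(t-15*x),z]),proj(C,[*(t+15*x),z]))
```

```text
217 313 333
219 309 336
222 306 339
226 303 343
230 300 344
130.5 [323.02707833 236.370103  ] [323.06483982 213.23418832] [299.04706825 236.33289875] [347.00781551 236.40730837]
175.5 [323.01509014 267.30493073] [323.06350969 238.203203  ] [292.24720049 267.25659357] [353.7841768  267.35326977]
```

move_arm(motion=[[22, [0.02, 0.7, 0], [0, 0, 0]], [22, [0.02, 1, 0], [0, 0, 0]], [22, [0.02, 1, 0], [0, 0, 0]], [22, [0, 0.54, 0], [0, 0, 0]], [22, [0, 0, -0.5], [0, 0, 0]], [22, [0, 0, -0.8], [0, 0, 0]], [22, [0, 0, -0.8], [0, 0, 0]], [22, [0, 0, -0.8], [0, 0, 0]], [22, [0, 0, -0.6], [0, 0, 0]], [22, [0, 0, -0.2], [0, 0, 0]], [22, [0, 0, 0], [0, 0, 0]], [22, [0, 0, 0], [0, 0, 0]]])

```text
time_s: 5.63
ee_pos: [540.0, 153.4, 55.7]
ee_rot: [180.0, -0.0, 77.8]
force: [0.7, 0.2, -1.2]
gripper_width: 29.8
gripper_force: 12.0
```

Run:
```python
from h import *
s=state();p=np.array(s['ee_pos']);print(p,s['ee_rot'],s['force'])
y=np.array([np.cos(np.radians(77.75)),np.sin(np.radians(77.75))]);x=np.array([y[1],-y[0]])
d=p[:2]-[539.46,153.51];print(d@x,d@y)
```

```text
[540.03182597 153.40264968  55.68066757] [ 1.79962952e+02 -8.09327941e-04  7.77591649e+01] [ 0.70798576  0.20256638 -1.22387004]
0.5815834695227845 0.01642262735245751
```

move_arm(motion=[[22, [-0.02, 0.005, -0.1], [0, 0, 0]], [22, [0, 0, -0.1], [0, 0, 0]], [22, [0, 0, -0.1], [0, 0, 0]], [22, [0, 0, -0.1], [0, 0, 0]], [22, [0, 0, -0.1], [0, 0, 0]], [22, [0, 0, 0], [0, 0, 0]], [22, [0, 0, 0], [0, 0, 0]]])

```text
time_s: 6.22
ee_pos: [538.9, 154.1, 42.5]
ee_rot: [-180.0, 0.0, 77.8]
force: [-0.2, -0.3, -1.3]
gripper_width: 29.9
gripper_force: 12.0
```

move_arm(motion=[[22, [0, 0, -0.05], [0, 0, 0]], [22, [0, 0, -0.05], [0, 0, 0]], [22, [0, 0, -0.05], [0, 0, 0]], [22, [0, 0, -0.03], [0, 0, 0]], [22, [0, 0, 0], [0, 0, 0]], [22, [0, 0, 0], [0, 0, 0]]])

```text
time_s: 6.72
ee_pos: [539.0, 154.1, 38.2]
ee_rot: [-180.0, 0.0, 77.8]
force: [-0.3, 0.2, -0.6]
gripper_width: 29.9
gripper_force: 12.0
```

move_arm(motion=[[22, [0, 0, -0.03], [0, 0, 0]], [22, [0, 0, -0.03], [0, 0, 0]], [22, [0, 0, 0], [0, 0, 0]], [22, [0, 0, 0], [0, 0, 0]]])

```text
time_s: 7.05
ee_pos: [539.2, 154.1, 37.2]
ee_rot: [180.0, -0.0, 77.8]
force: [-0.9, -0.8, 3.5]
gripper_width: 29.8
gripper_force: 12.0
```

move_arm(motion=[[42, [0, 0, 0], [0, 0, 0]], [42, [0, 0, 0], [0, 0, 0]], [42, [0, 0, 0], [0, 0, 0]], [42, [0, 0, 0], [0, 0, 0]], [42, [0, 0, 0], [0, 0, 0]], [42, [0, 0, 0.2], [0, 0, 0]], [42, [0, 0, 0.4], [0, 0, 0]], [42, [0, 0, 0.8], [0, 0, 0]], [42, [0, 0, 1], [0, 0, 0]], [42, [0, 0, 1], [0, 0, 0]], [42, [0, 0, 1], [0, 0, 0]], [42, [0, 0, 1], [0, 0, 0]], [42, [0, 0, 0.6], [0, 0, 0]], [42, [0, 0, 0], [0, 0, 0]], [42, [0, 0, 0], [0, 0, 0]]])

```text
time_s: 8.3
ee_pos: [539.3, 154.2, 187.9]
ee_rot: [179.9, -0.1, 77.8]
force: [0.0, -0.5, -0.5]
gripper_width: 42.0
gripper_force: 0.0
```

Run:
```python
from h import *
s=state();print(s['time_s'],s['ee_pos'],s['ee_rot'],s['qpos'],s['force'],s['gripper_width'])
f=grab_frame('wrist');cv2.imwrite('pics/wrist3.png',f);np.savez('c3.npz',*cam('wrist'))
cv2.imwrite('pics/w3b.png',cv2.resize(f[0:300,120:520],(800,600),interpolation=2))
```

```text
8.3 [539.31274263 154.17010885 187.86129514] [ 1.79870135e+02 -5.97060899e-02  7.77992868e+01] [ 1.47819776e+01  1.79918713e+01  9.40176915e+01 -6.17135336e-03
  6.78476192e+01  2.69850784e+01] [ 0.03915556 -0.49198065 -0.47209192] 41.96511433196295
```

View pics/w3b.png

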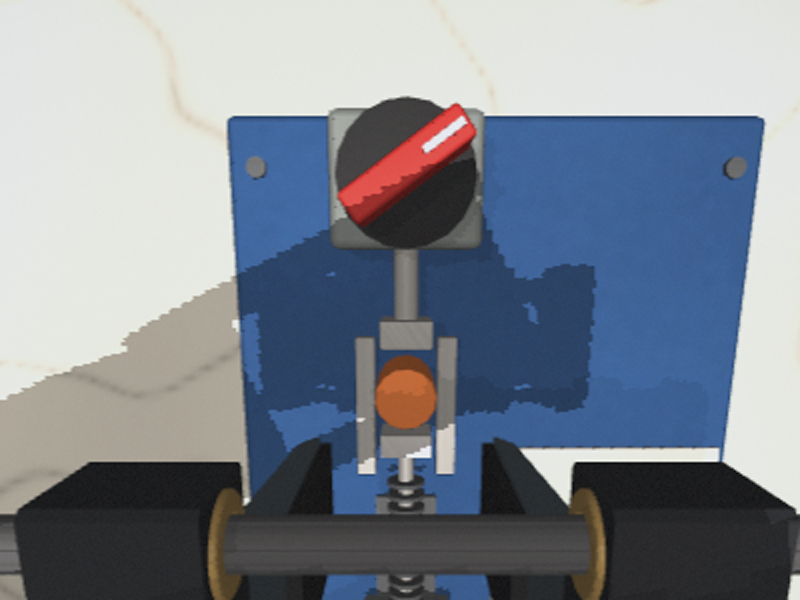

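The plug stands upright between guides and jaws (crop 406,398). The knob's red bar runs from (350,208) to (465,118). Now I measure the bar's axis and centre.

Run:
```python
from h import *
d=np.load('c3.npz');C=[d[k] for k in d.files]
f=cv2.imread('pics/wrist3.png');h=cv2.cvtColor(f,cv2.COLOR_BGR2HSV)
m=cv2.inRange(h,(0,120,60),(6,255,255))|cv2.inRange(h,(172,120,60),(180,255,255));m[200:]=0
m=cv2.morphologyEx(m,cv2.MORPH_CLOSE,np.ones((5,5)))
c=max(cv2.findContours(m,0,2)[0],key=cv2.contourArea)
P=np.array([ray(C,p,110)[:2] for p in c[:,0]],np.float32);print(cv2.minAreaRect(P))
l=cv2.fitLine(P,2,0,.01,.01).ravel();print(np.degrees(np.arctan2(l[1],l[0])))
print(proj(C,[560.67,251.24,110])*2-[240,0], proj(C,[560.67,251.24,78])*2-[240,0])
b=cv2.inRange(h,(5,150,100),(20,255,255));b[240:]=0
c=max(cv2.findContours(b,0,2)[0],key=cv2.contourArea);(u,v),r=cv2.minEnclosingCircle(c);print('plug',u,v,r,proj(C,[539.3,154.1,65]))
```

```text
((559.5072631835938, 250.20010375976562), (54.96224594116211, 15.633177757263184), 23.278581619262695)
23.66852
[409.30476731 162.17979526] [408.94595431 173.10519352]
plug 322.5 195.61428833007812 17.9587459564209 [323.87679254 199.8421999 ]
```

move_arm(motion=[[42, [0.042, 0.1935, 0], [0, 0, 1]], [42, [0.042, 0.1935, 0], [0, 0, 1]], [42, [0.042, 0.1935, 0], [0, 0, 1]], [42, [0.042, 0.1935, 0], [0, 0, 1]], [42, [0.042, 0.1935, 0], [0, 0, 1]], [42, [0.042, 0.1935, 0], [0, 0, 1]], [42, [0.042, 0.1935, 0], [0, 0, 1]], [42, [0.042, 0.1935, 0], [0, 0, 1]], [42, [0.042, 0.1935, 0], [0, 0, 1]], [42, [0.042, 0.1935, 0], [0, 0, 1]], [42, [0.042, 0.1935, 0], [0, 0, 1]], [42, [0.042, 0.1935, 0], [0, 0, 1]], [42, [0.042, 0.1935, 0], [0, 0, 1]], [42, [0.042, 0.1935, 0], [0, 0, 1]], [42, [0.042, 0.1935, 0], [0, 0, 1]], [42, [0.042, 0.1935, 0], [0, 0, 1]], [42, [0.042, 0.1935, 0], [0, 0, 1]], [42, [0.042, 0.1935, 0], [0, 0, 1]], [42, [0.042, 0.1935, 0], [0, 0, 1]], [42, [0.042, 0.1935, 0], [0, 0, 1]]])

```text
time_s: 10.02
ee_pos: [559.1, 250.7, 184.6]
ee_rot: [-179.8, -0.2, 158.0]
force: [-0.1, -0.1, -0.3]
gripper_width: 41.9
gripper_force: 0.0
```

move_arm(motion=[[42, [0, 0, 0], [0, 0, 1]], [42, [0, 0, 0], [0, 0, 1]], [42, [0, 0, 0], [0, 0, 1]], [42, [0, 0, 0], [0, 0, 1]], [42, [0, 0, 0], [0, 0, 1]], [42, [0, 0, 0], [0, 0, 1]], [42, [0, 0, 0], [0, 0, 1]], [42, [0, 0, -0.3], [0, 0, 1]], [42, [0, 0, -0.6], [0, 0, 1]], [42, [0, 0, -0.7], [0, 0, 1]], [42, [0, 0, -0.6], [0, 0, 1]], [42, [0, 0, -0.2], [0, 0, 0.55]], [42, [0, 0, 0], [0, 0, 0]], [42, [0, 0, 0], [0, 0, 0]]])

```text
time_s: 11.18
ee_pos: [559.2, 250.5, 125.2]
ee_rot: [180.0, -0.2, -156.1]
force: [-0.1, -0.1, 0.1]
gripper_width: 41.5
gripper_force: 0.0
```

Run:
```python
from h import *
s=state();print(s['time_s'],s['ee_pos'],s['ee_rot'],s['qpos'],s['force'])
f=grab_frame('wrist');cv2.imwrite('pics/wrist4.png',f)
C=cam('wrist');h=cv2.cvtColor(f,cv2.COLOR_BGR2HSV)
m=cv2.inRange(h,(0,120,60),(6,255,255))|cv2.inRange(h,(172,120,60),(180,255,255))
c=max(cv2.findContours(m,0,2)[0],key=cv2.contourArea);print(cv2.minAreaRect(c),cv2.boundingRect(c))
print(proj(C,[560.3,251,110]))
for n in('scene','side'):
  C=cam(n);g=grab_frame(n);cv2.imwrite(f'pics/{n}4.png',g)
```

```text
11.1833 [559.18636807 250.51168398 125.15847373] [ 179.98914031   -0.18707759 -156.06559677] [ 2.30522771e+01  2.54950760e+01  9.18054296e+01  8.96327711e-03
  6.28867173e+01 -9.08862065e+01] [-0.05637687 -0.11274751  0.13198776]
((324.5, 222.5), (67.0, 23.0), 90.0) (313, 189, 24, 68)
[323.12217299 239.82685339]
```

View pics/wrist4.png

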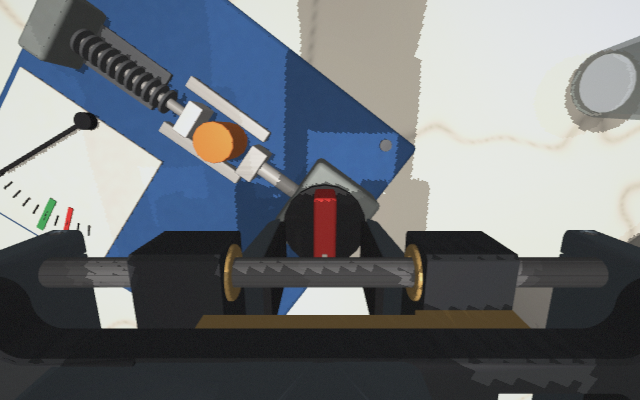

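The knob bar (324,222) is aligned and centred between the fingers. I lower beside it, then close.

move_arm(motion=[[42, [0.04, 0.02, -0.4], [0, 0, 0]], [42, [0, 0, -0.5], [0, 0, 0]], [42, [0, 0, -0.4], [0, 0, 0]], [42, [0, 0, -0.25], [0, 0, 0]], [42, [0, 0, -0.1], [0, 0, 0]], [42, [0, 0, 0], [0, 0, 0]], [42, [0, 0, 0], [0, 0, 0]], [10, [0, 0, 0], [0, 0, 0]], [10, [0, 0, 0], [0, 0, 0]], [10, [0, 0, 0], [0, 0, 0]], [10, [0, 0, 0], [0, 0, 0]], [10, [0, 0, 0], [0, 0, 0]], [10, [0, 0, 0], [0, 0, 0]], [10, [0, 0, 0], [0, 0, 0]]], grip_force=25)

```text
time_s: 12.5
ee_pos: [560.8, 252.1, 85.7]
ee_rot: [179.9, 0.0, -156.0]
force: [-1.8, 3.4, 0.8]
gripper_width: 14.3
gripper_force: 25.0
```

move_arm(motion=[[10, [-0.02, 0.04, -0.02], [0, 0, 0]], [10, [0, 0, -0.03], [0, 0, 0]], [10, [0, 0, -0.03], [0, 0, 0]], [10, [0, 0, -0.03], [0, 0, 0]], [10, [0, 0, 0], [0, 0, 0]]])

```text
time_s: 12.92
ee_pos: [560.8, 252.2, 82.7]
ee_rot: [-180.0, 0.0, -156.0]
force: [-0.2, 0.1, 1.6]
gripper_width: 13.9
gripper_force: 25.0
```

move_arm(motion=[[10, [0, 0, -0.03], [0, 0, 0]], [10, [0, 0, -0.03], [0, 0, 0]], [10, [0, 0, 0], [0, 0, 0]]])

```text
time_s: 13.17
ee_pos: [560.8, 252.2, 82.1]
ee_rot: [-180.0, 0.0, -156.0]
force: [-1.7, -0.9, 6.4]
gripper_width: 14.0
gripper_force: 25.0
```

move_arm(motion=[[10, [0, 0, -0.02], [0, 0, 0]], [10, [0, 0, -0.02], [0, 0, 0]], [10, [0, 0, 0], [0, 0, 0]], [10, [0, 0, 0], [0, 0, 0]]])

```text
time_s: 13.5
ee_pos: [560.8, 252.2, 82.0]
ee_rot: [-180.0, 0.1, -156.0]
force: [-1.5, -1.4, 10.2]
gripper_width: 13.8
gripper_force: 25.0
```

move_arm(motion=[[10, [0, 0, -0.03], [0, 0, 0]], [10, [0, 0, -0.03], [0, 0, 0]], [10, [0, 0, 0], [0, 0, 0]], [10, [0, 0, 0], [0, 0, 0]]])

```text
time_s: 13.83
ee_pos: [560.8, 252.2, 81.8]
ee_rot: [-180.0, 0.1, -156.0]
force: [-4.6, -2.0, 17.9]
gripper_width: 14.0
gripper_force: 25.0
```

move_arm(motion=[[10, [0, 0, 0], [0, 0, -0.3]], [10, [0, 0, 0], [0, 0, -0.6]], [10, [0, 0, 0], [0, 0, -0.7]], [10, [0, 0, 0], [0, 0, -0.7]], [10, [0, 0, 0], [0, 0, -0.7]], [10, [0, 0, 0], [0, 0, -0.7]], [10, [0, 0, 0], [0, 0, -0.7]], [10, [0, 0, 0], [0, 0, -0.6]], [10, [0, 0, 0], [0, 0, 0]]])

```text
time_s: 14.58
ee_pos: [560.9, 252.1, 81.8]
ee_rot: [180.0, 0.1, -176.1]
force: [-4.6, -2.3, 18.2]
gripper_width: 13.9
gripper_force: 25.0
```

Run:
```python
from h import *
s=state();print(s['ee_pos'],s['force'],s['torque'],s['qpos'])
f=grab_frame('wrist');cv2.imwrite('pics/wrist5.png',f)
np.savez('c5.npz',*cam('wrist'))
cv2.imwrite('pics/w5b.png',cv2.resize(f[0:240,0:400],(800,480),interpolation=2))
```

```text
[560.8701496  252.13517363  81.81018702] [-4.57080635 -2.3444448  18.19345257] [-0.40301632  0.81520002 -0.09336261] [ 2.31502821e+01  2.78614300e+01  9.47606333e+01 -3.45741038e-02
  5.72698995e+01 -7.07551376e+01]
```

View pics/w5b.png

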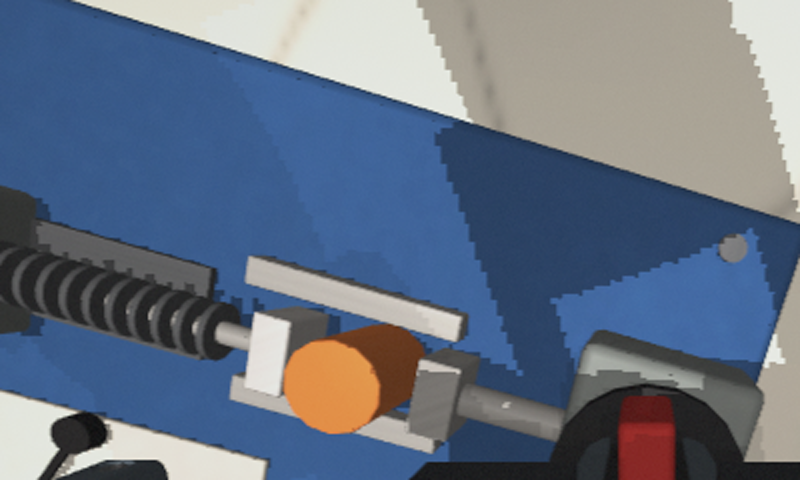

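Crop of w5: the driven jaw has advanced to near the plug, the plug is upright, and the sprung jaw is still unloaded. I set up a numeric needle reading from the fixed cameras.

```bash
cat > needle.py <<'E'
from h import *
Y=np.array([np.cos(np.radians(77.75)),np.sin(np.radians(77.75))]);X=np.array([Y[1],-Y[0]]);N=np.array([539.46,153.51])
d=np.load('c2.npz');C2=[d[k] for k in d.files]
pv=ray(C2,(487/2+120,440/2),26)[:2]
def ang(p,pv): q=p[:2]-pv; return np.arctan2(q@Y,q@X)
def marks(f,C,pv):
    h=cv2.cvtColor(f,cv2.COLOR_BGR2HSV);o={}
    for nm,ms in(('g',[((45,60,40),(85,255,255))]),('r',[((0,110,60),(8,255,255)),((172,110,60),(180,255,255))])):
        m=sum(cv2.inRange(h,*r) for r in ms); P=[]
        for v,u in np.argwhere(m>0):
            p=ray(C,(u,v),23); q=p[:2]-N
            if 50<q@X<176 and -166<q@Y<-34: P.append(p[:2])
        if len(P): c=np.mean(P,0); o[nm]=(len(P),round(ang(c,pv),3),round(np.linalg.norm(c-pv),1))
    return o
def needle(f,C,pv,z=26):
    g=cv2.cvtColor(f,cv2.COLOR_BGR2GRAY).astype(np.float32)
    A=np.radians(np.arange(-90,60,1.)); S=[]
    for a in A:
        p=[proj(C,[*(pv+r*(np.cos(a)*X+np.sin(a)*Y)),z]) for r in range(20,80,2)]
        p=np.float32(p)[None]; S.append(np.median(cv2.remap(g,p[...,0],p[...,1],1)))
    S=np.array(S); D=S-cv2.blur(S[:,None],(1,25)).ravel(); i=np.argsort(D)[:4]
    return [(round(A[j],3),round(float(D[j]),1)) for j in i]
E
python3 - <<'E'
from needle import *
print('pivot gauge',(pv-N)@X,(pv-N)@Y)
print('c2',marks(cv2.imread('pics/wrist2.png'),C2,pv))
d=np.load('c3.npz')
for n in('scene','side'):
    C=cam(n)
    for k in(0,4):
        f=cv2.imread(f'pics/{n}{k}.png');print(n,k,marks(f,C,pv),needle(f,C,pv))
E
```

```text
pivot gauge 54.61990783667725 -99.40639991506173
c2 {'g': (199, np.float64(0.025), np.float64(95.7)), 'r': (137, np.float64(0.226), np.float64(95.5))}
scene 0 {'g': (12, np.float64(0.043), np.float64(96.2)), 'r': (7, np.float64(0.243), np.float64(97.1))} [(np.float64(-0.471), -31.8), (np.float64(-0.454), -28.6), (np.float64(-0.489), -25.3), (np.float64(-0.436), -23.4)]
scene 4 {'g': (12, np.float64(0.043), np.float64(96.2)), 'r': (5, np.float64(0.243), np.float64(95.0))} [(np.float64(-0.454), -58.2), (np.float64(-0.471), -51.2), (np.float64(-0.436), -48.2), (np.float64(-0.489), -40.5)]
side 0 {'g': (2, np.float64(0.021), np.float64(93.6))} [(np.float64(-0.454), -18.1), (np.float64(-0.471), -17.6), (np.float64(-0.436), -17.3), (np.float64(-0.489), -15.2)]
side 4 {'g': (2, np.float64(0.021), np.float64(93.6))} [(np.float64(-0.471), -33.1), (np.float64(-0.489), -31.4), (np.float64(-0.454), -30.3), (np.float64(-0.506), -28.5)]
```

move_arm(motion=[[10, [0, 0, 0], [0, 0, -0.5]], [10, [0, 0, 0], [0, 0, -0.9]], [10, [0, 0, 0], [0, 0, -0.9]], [10, [0, 0, 0], [0, 0, -0.9]], [10, [0, 0, 0], [0, 0, -0.9]], [10, [0, 0, 0], [0, 0, -0.9]], [10, [0, 0, 0], [0, 0, -0.9]], [10, [0, 0, 0], [0, 0, -0.9]], [10, [0, 0, 0], [0, 0, -0.9]], [10, [0, 0, 0], [0, 0, -0.9]], [10, [0, 0, 0], [0, 0, -0.5]], [10, [0, 0, 0], [0, 0, 0]]])

```text
time_s: 15.63
ee_pos: [560.8, 252.0, 81.8]
ee_rot: [179.9, 0.1, 147.5]
force: [-3.8, -3.6, 18.2]
gripper_width: 14.1
gripper_force: 25.0
```

```bash
cat > chk.py <<'E'
from needle import *
s=state();print(s['time_s'],np.round(s['ee_pos'],1),np.round(s['force'],1),np.round(s['torque'],2),np.round(s['ee_rot'],1),s['qpos'][5])
for n in('scene','side'):
    print(n,needle(grab_frame(n),cam(n),pv))
E
python3 chk.py
```

```text
15.6333 [560.8 252.   81.8] [-3.8 -3.6 18.2] [-0.59  0.83 -0.08] [1.799e+02 1.000e-01 1.475e+02] -34.36250147470127
scene [(np.float64(-0.454), -57.9), (np.float64(-0.471), -50.4), (np.float64(-0.436), -48.1), (np.float64(-0.489), -39.8)]
side [(np.float64(-0.471), -33.1), (np.float64(-0.489), -31.2), (np.float64(-0.454), -30.1), (np.float64(-0.506), -27.7)]
```

move_arm(motion=[[10, [0, 0, 0], [0, 0, -0.5]], [10, [0, 0, 0], [0, 0, -0.9]], [10, [0, 0, 0], [0, 0, -0.9]], [10, [0, 0, 0], [0, 0, -0.9]], [10, [0, 0, 0], [0, 0, -0.9]], [10, [0, 0, 0], [0, 0, -0.9]], [10, [0, 0, 0], [0, 0, -0.9]], [10, [0, 0, 0], [0, 0, -0.9]], [10, [0, 0, 0], [0, 0, -0.9]], [10, [0, 0, 0], [0, 0, -0.9]], [10, [0, 0, 0], [0, 0, -0.9]], [10, [0, 0, 0], [0, 0, -0.9]], [10, [0, 0, 0], [0, 0, -0.9]], [10, [0, 0, 0], [0, 0, -0.9]], [10, [0, 0, 0], [0, 0, -0.5]], [10, [0, 0, 0], [0, 0, 0]]])

```text
time_s: 17.07
ee_pos: [560.6, 251.9, 81.8]
ee_rot: [179.9, 0.0, 96.7]
force: [-3.3, -2.0, 18.8]
gripper_width: 14.2
gripper_force: 25.0
```

```bash
python3 chk.py
```

```text
17.0667 [560.6 251.9  81.8] [-3.3 -2.  18.8] [-0.73  0.97 -0.04] [179.9   0.   96.7] 16.44210352133818
scene [(np.float64(-0.454), -58.0), (np.float64(-0.471), -50.7), (np.float64(-0.436), -48.6), (np.float64(-0.489), -39.9)]
side [(np.float64(-0.471), -33.2), (np.float64(-0.489), -31.5), (np.float64(-0.454), -30.3), (np.float64(-0.506), -28.2)]
```

move_arm(motion=[[10, [0, 0, 0], [0, 0, -0.5]], [10, [0, 0, 0], [0, 0, -0.8]], [10, [0, 0, 0], [0, 0, -0.8]], [10, [0, 0, 0], [0, 0, -0.8]], [10, [0, 0, 0], [0, 0, -0.8]], [10, [0, 0, 0], [0, 0, -0.8]], [10, [0, 0, 0], [0, 0, -0.8]], [10, [0, 0, 0], [0, 0, -0.8]], [10, [0, 0, 0], [0, 0, -0.8]], [10, [0, 0, 0], [0, 0, -0.8]], [10, [0, 0, 0], [0, 0, -0.8]], [10, [0, 0, 0], [0, 0, -0.3]], [10, [0, 0, 0], [0, 0, 0]]])

```text
time_s: 18.25
ee_pos: [560.4, 251.9, 81.8]
ee_rot: [179.9, -0.0, 61.6]
force: [-4.7, -3.0, 19.1]
gripper_width: 13.9
gripper_force: 25.0
```

```bash
python3 chk.py
```

```text
18.25 [560.4 251.9  81.8] [-4.7 -3.  19.1] [-0.58  1.07  0.03] [179.9  -0.   61.6] 51.61295680723914
scene [(np.float64(-0.244), -54.1), (np.float64(-0.262), -50.3), (np.float64(-0.227), -45.9), (np.float64(-0.279), -42.8)]
side [(np.float64(-0.244), -25.4), (np.float64(-0.262), -25.2), (np.float64(-0.279), -23.3), (np.float64(-0.227), -21.7)]
```

move_arm(motion=[[10, [0, 0, 0], [0, 0, -0.5]], [10, [0, 0, 0], [0, 0, -0.7]], [10, [0, 0, 0], [0, 0, -0.7]], [10, [0, 0, 0], [0, 0, -0.7]], [10, [0, 0, 0], [0, 0, -0.7]], [10, [0, 0, 0], [0, 0, -0.7]], [10, [0, 0, 0], [0, 0, -0.7]], [10, [0, 0, 0], [0, 0, -0.7]], [10, [0, 0, 0], [0, 0, -0.7]], [10, [0, 0, 0], [0, 0, -0.7]], [10, [0, 0, 0], [0, 0, -0.4]], [10, [0, 0, 0], [0, 0, 0]], [10, [0, 0, 0], [0, 0, 0]]])

```text
time_s: 19.43
ee_pos: [560.3, 252.0, 81.8]
ee_rot: [180.0, -0.0, 32.8]
force: [-5.2, -2.9, 18.4]
gripper_width: 14.2
gripper_force: 25.0
```

```bash
python3 chk.py
```

```text
19.4333 [560.3 252.   81.8] [-5.2 -2.9 18.4] [-0.6   1.21 -0.03] [180.   -0.   32.8] 80.37811656382488
scene [(np.float64(-0.035), -51.9), (np.float64(-0.017), -46.9), (np.float64(-0.052), -46.9), (np.float64(-0.07), -41.3)]
side [(np.float64(-0.052), -29.6), (np.float64(-0.07), -28.2), (np.float64(-0.035), -27.9), (np.float64(-0.017), -26.9)]
```

move_arm(motion=[[10, [0, 0, 0], [0, 0, -0.5]], [10, [0, 0, 0], [0, 0, -0.6]], [10, [0, 0, 0], [0, 0, -0.6]], [10, [0, 0, 0], [0, 0, -0.6]], [10, [0, 0, 0], [0, 0, -0.3]], [10, [0, 0, 0], [0, 0, 0]], [10, [0, 0, 0], [0, 0, 0]]])

```text
time_s: 20.12
ee_pos: [560.3, 252.0, 81.8]
ee_rot: [180.0, -0.0, 22.4]
force: [-5.0, -3.4, 18.2]
gripper_width: 13.9
gripper_force: 25.0
```

```bash
python3 chk.py
```

```text
20.1167 [560.3 252.   81.8] [-5.  -3.4 18.2] [-0.44  1.16  0.01] [180.   -0.   22.4] 90.77349343899444
scene [(np.float64(0.035), -52.1), (np.float64(0.052), -48.6), (np.float64(0.017), -46.3), (np.float64(0.07), -37.5)]
side [(np.float64(0.017), -29.9), (np.float64(0.035), -28.6), (np.float64(0.0), -27.7), (np.float64(0.052), -26.3)]
```

move_arm(motion=[[10, [0, 0, 0.05], [0, 0, 0]], [10, [0, 0, 0.05], [0, 0, 0]], [10, [0, 0, 0.05], [0, 0, 0]], [10, [0, 0, 0.05], [0, 0, 0]], [10, [0, 0, 0.05], [0, 0, 0]], [10, [0, 0, 0], [0, 0, 0]], [40, [0, 0, 0], [0, 0, 0]], [40, [0, 0, 0], [0, 0, 0]], [40, [0, 0, 0], [0, 0, 0]], [40, [0, 0, 0], [0, 0, 0]], [40, [0, 0, 0.3], [0, 0, 0]], [40, [0, 0, 0.7], [0, 0, 0]], [40, [0, 0, 1], [0, 0, 0]], [40, [0, 0, 1], [0, 0, 0]], [40, [0, 0, 1], [0, 0, 0]], [40, [0, 0, 0.5], [0, 0, 0]], [40, [0, 0, 0], [0, 0, 0]], [40, [0, 0, 0], [0, 0, 0]]])

```text
time_s: 21.72
ee_pos: [560.7, 252.5, 198.2]
ee_rot: [180.0, -0.1, 22.4]
force: [-0.3, -0.1, 0.2]
gripper_width: 39.9
gripper_force: 0.0
```

```bash
python3 chk.py
python3 - <<'E'
from needle import *
f=grab_frame('scene');g=grab_frame('side');print(marks(f,cam('scene'),pv))
cv2.imwrite('pics/end.png',np.hstack([cv2.resize(f[160:310,240:410],(400,353),interpolation=2),cv2.resize(g[140:270,240:400],(400,353),interpolation=2)]))
E
```

```text
21.7167 [560.7 252.5 198.2] [-0.3 -0.1  0.2] [ 0.03  0.08 -0.  ] [ 1.80e+02 -1.00e-01  2.24e+01] 90.77025753598359
scene [(np.float64(0.035), -52.7), (np.float64(0.052), -49.7), (np.float64(0.017), -46.4), (np.float64(0.07), -38.6)]
side [(np.float64(0.017), -27.6), (np.float64(0.035), -27.0), (np.float64(0.0), -25.9), (np.float64(0.052), -25.5)]
{'g': (12, np.float64(0.046), np.float64(95.8)), 'r': (5, np.float64(0.243), np.float64(95.0))}
```

View pics/end.png

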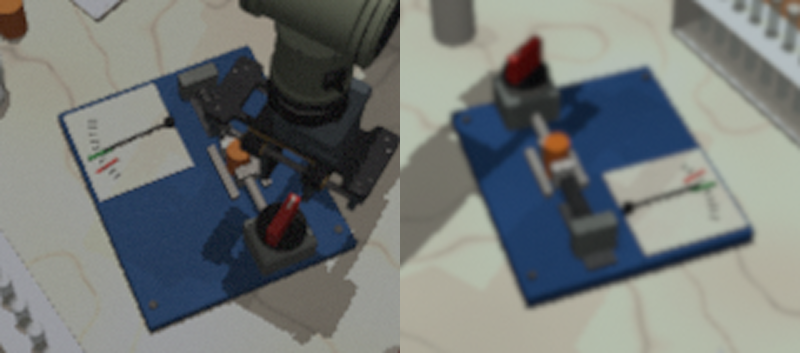

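The needle lies on the green mark (left crop 95,155; right crop 705,187), the plug is clamped upright, and the arm is clear. I hand it in.

```bash
python3 -c "
from workcell import *
print(job_done())"
```

```text
the job is handed in; nothing more can be done
None
```

The job is handed in: the orange plug is clamped upright in the nest, the needle reads about 0.50 rad (on the green mark), and the arm is clear of the gauge after about 22 s; the judge's verdict was not shown.

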